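# Clear the plate viewer and index its stage

## Robot

A 7-joint arm with a two-finger parallel gripper is mounted at the origin on the work surface. World frame = base frame: x ahead of the robot, y to its left, z up, the work surface at z = 0. Lengths are in m, angles in rad, forces in N, time in s.
With the tool pointing down it reaches from about 0.4 to 0.85 m from the base axis. Payload 10.4 kg.
Tool frame: the origin (TCP) lies at the very end of the fingers, on their centre line; the grasp point (between the pads) lies 19 mm behind it; z points along the fingers, y is the line along which they close (so a half turn about z gives the same grasp; the last joint's range is limited). The gripper opens to 85 mm and grips with 20 to 120 N. Pads are 22 mm wide; open, the fingers measure 114 mm over their backs; the gripper's body (76 mm by 85 mm) begins 54 mm behind the grasp point. The pads swing forward as they close: fully open they stand 13 mm farther back than shut.
Start: joints at [1.253, 0.332, -0.065, 1.46, 0.022, 1.35, -0.088], TCP at [0.182, -0.598, 0.231] pointing down, gripper open.
Joint ranges: [-2.6, 2.6], [-0.5, 2.12], [-1.47, 1.34], [0.16, 2.42], [-1.27, 4.41], [0.06, 2.06], [-2.6, 2.6]. Speed limits (rad/s): [2.22, 2.22, 2.79, 2.79, 3.14, 3.14, 3.14].

## Interface

Orientations are given as a unit quaternion [x, y, z, w].
In Python, from workcell import * gives the robot as it stands.
- The arm moves only by the tool step_arm, never from a script. Its argument "commands" is one flat list of numbers, 7 for each row, row after row: the finger opening in mm, from 0 to 85.4, then the shift along the world's x, y, z as a fraction of full scale, then the turn, a rotation vector about the world's x, y, z as a fraction of full scale. A call has exactly 10 rows; each row is the pose to reach, as a shift and turn from the pose commanded when the call began, turning the shorter way round; what a row does not reach only later rows make up. Full scale, the value 1, is 0.6 m for a shift and pi rad for a turn. A row lasts 1/8 s, in which the tool goes at most 62.5 mm and 10.7 degrees, less where a joint would pass 70% of its speed; a pose out of reach is approached as far as the arm can. A call with a number of a shift or a turn outside -1 to 1 is refused whole. A call with a gripper value outside its range is refused whole. The fingers move at their own pace and stop on an object; "squeeze" is the grip in N (left out, the last holds). Time passes only in rows, so rows that repeat a pose let the fingers close, or fill a call up. It gives the time, the measured TCP pose, the force, the opening and the grip force at its end, in the units of the state.
- get_obs(): the state, without advancing time (a new reading comes with each control period).
- camera(name): name is "scene" or "side" or "wrist"; returns the picture (384x512x3 uint8, red, green, blue); there is no depth.
- camera_params(name): a dict with "mtx" (3x3 intrinsics, pixels), "dist" ([k1, k2, p1, p2, k3] as OpenCV has them; the pictures are not rectified), "extrinsics" (4x4, takes a point from world to camera coordinates); the wrist camera has in their place "tool_from_camera" (4x4, takes a point from camera to tool coordinates, whose origin is the TCP and whose axes are the flange's). Camera axes: x right, y down, z forward; pixel columns grow to the right and rows downward; lengths in m; the calibration is good to about 2 mm. A picture is of the moment at which its call begins: read the wrist's pose just before it. camera_params takes no time and is no camera call.
- hand_in(): hands the job in; it is judged then, once.
The state is a dict: "clock": time; "joint_pos": joint angles; "joint_velocities": joint speeds; "tau": joint torques, N m; "position": TCP position; "ee_rot": TCP orientation; "ft_force": force on the tool from outside, world axes, zero at the start; "torque": the same for the moment, N m; "grip_width": opening from 0.0 (shut) to 1.0 (fully open); "grasp_force": force on a finger pad.
Only numpy, scipy, OpenCV 4.12 (cv2) and the standard library are available. Lean on these libraries where they do the work, as an engineer would, in place of code of your own. Each camera call takes 0.05 s, during which the arm holds its last target. There are 200 camera calls.

## Task

Get the plate viewer ready for reading: first clear its bed by standing the vial upright in the square deep tub and laying the highlighter pen flat in the long shallow tray. Then pinch the stage's upright grip and slide the stage along its rails under the reading head until you feel the ball detent drop into its notch, and finish holding it there, still with a firm pinch on the grip and without letting go. Leave everything else on the bench where it stands.

Things in the scene. Friction and masses are not known exactly. Their poses are not given: they have to be found in the camera images.
- viewer: Plate viewer fixed to the bench: a grey bed 180 (x) x 500 (y) x 20 mm; origin under its centre, z up, x across the bed away from the robot, y along its rails. A flat aluminium bar (14 mm wide, top 28 mm above the bench) lies along y at x = -60 mm and carries the detent notch, a 13.5 mm gap in the bar, seen from above. The bar is adjustable: the notch's place differs from day to day
- bed_mid (a point): Centre of the bed's top, 20 mm above the bench (axes as the viewer's). Two steel guide rails run along y at x = -35 and +35 mm, each 10 mm wide, tops 44 mm above the bench; between them is a 60 mm wide channel whose floor is the bed's top
- head_mid (a point): Centre of the top of the reading head's roof, 88 mm above the bench. The roof measures 135 (x) x 100 (y) x 10 mm; its robot-side edge is at x = -45 mm of the viewer, 70 mm from the grip's line; it spans y = 110 to 210 mm of the viewer. A back wall carries it at x = 75 to 90 mm. The stage passes beneath; the grip stays outside
- travel (a joint): Travel of the sliding stage along the viewer's +y, in m: 0 at the end away from the head (stage centre at y = -170 mm of the viewer), 0.355 at the far stop. Starts at 0 to 0.02; slides with about 1.5 N of friction. The notch lies at a travel of 0.295 to 0.345, to be felt: over its last 5 mm the stage is drawn in, then needs some 7 N to be pulled out either way
- stage: The sliding stage, all of it with its plate and grip; origin at bench height under the deck's centre, axes as the viewer's. The aluminium deck is 94 mm along the rails, x = -76 to +69 mm of the viewer, 48 to 56 mm above the bench; a clear well plate on it reaches 69 mm. An outrigger 50 mm wide, at deck height, carries the grip on the robot's side
- grip_mid (a point): Gripping point of the stage's upright black grip, 84 mm above the bench, in the middle of a fin 30 (x) x 12 (y) mm, 50 mm tall (56 to 106 mm above the bench), to be pinched across its 12 mm, that is along the rails. It stands at x = -115 mm of the viewer, in line with the stage's centre, and moves with the stage
- plunger (a joint): Drop of the stage's spring plunger, in m: its 18 mm ball nose rides on the bar and its pin shows above the deck at x = -60 mm of the viewer, beside the grip. About 0.0005 while the ball rides on the bar, 0.0045 to 0.005 when the ball sits fully in the notch
- vial: Glass vial with black cap, round, 28 mm diameter (cap 26 mm), 66 mm tall, standing on the bed between the rails in the stage's way. Origin under its centre, z up along it. About 40 g
- pen: Flat highlighter pen, 110 long (x) x 22 wide (y) x 14 mm thick (z), lying flat across both rails in the stage's way (underside 44 mm above the bench). Origin under its middle. About 30 g
- tub: Square deep grey plastic tub, 120 x 120 mm, 45 mm high, walls and floor 4 mm; origin under its centre. Stands on one side of the viewer or the other; it is not fastened but heavy (0.8 kg)
- tray: Long shallow grey plastic tray, 190 (x) x 110 (y) mm, 25 mm high, walls and floor 4 mm; origin under its centre. Stands on the side opposite the tub, not fastened but heavy (0.8 kg)
- dishes: Bystander: two stacked clear petri dishes, 90 mm across, 29 mm high; origin under its centre
- timer: Bystander: flat white bench timer, 65 x 65 x 18 mm; origin under its centre
- beaker: Bystander: small glass beaker, 66 mm across, 85 mm high; origin under its centre
- jar: Bystander: amber jar with black lid, 64 mm across, 90 mm high; origin under its centre
Mind the look-alikes: they are no part of the job. There is more than one size of the vial; the one meant has the size given above. There is more than one size of the pen; the one meant has the size given above.

How it is judged:
On the way, in this order (a step that is already met when the one before it is completed fails the run):
1. the vial stands in the tub and the pen lies flat in the tray, both let go (x of vial in the frame of tub between -0.042 and 0.042 m and y of vial in the frame of tub between -0.042 and 0.042 m and z of vial in the frame of tub below 0.012 m and angle between each of vial, pen's own z axis and vertical below 0.15 rad and x of pen in the frame of tray between -0.065 and 0.065 m and y of pen in the frame of tray between -0.045 and 0.045 m and z of pen in the frame of tray below 0.012 m and contact force between the fingers and vial below 0.05 N and contact force between the fingers and pen below 0.05 N and linear speed of each of vial, pen below 0.02 m/s), for 0.2 s.
2. the stage's plunger has dropped into the notch while the grip is pinched (value of joint plunger above 0.002 m and contact force between the fingers and stage above 10 N and distance between the grasp point and grip_mid below 0.035 m and velocity of joint travel between -0.005 and 0.005 m/s), for 0.3 s.
At the end, for the whole second after the job is handed in: Let go and at rest: vial upright (0.15 rad) on the tub floor, centre within 42 mm of the tub's each way; pen flat (0.15 rad) on the tray floor, middle within 65 x 45 mm of the tray's. Plunger dropped over 2 mm, stage still (5 mm/s), fingers gripping the fin with over 10 N in total (all of step 1 and all of step 2); the arm keeps its last pose, push and grip.
It fails at once if one of the bystanders is moved more than 30 mm (distance of any of dishes, timer, beaker, jar from where it was at the start of the episode above 0.03 m).
It fails at once if the tub or the tray is pushed more than 40 mm (distance of any of tub, tray from where it was at the start of the episode above 0.04 m).
It also fails if it takes over 72 s, if anything falls off the work surface, if the arm or the gripper's body presses on something with over 40 N, if the wrist force passes 120 N, or if a joint passes its speed limit or range.

## Working session

There is one attempt and no reset: what is moved stays moved. The work goes in short steps, Python scripts to look and compute and a tool call to move; the robot and the scene stay as the last step left them, time stands still between calls to the robot, and variables do not carry over. Pictures are saved under pics/ and viewed, at most 10 in all, crops included, and the job is handed in when it is done.

Besides the shell and the picture viewer there is one more tool, called after "Emit:" by a JSON object that holds its "api" and its "payload". step_arm: Moves the arm, as the interface text tells. Its arguments: {"type":"object","properties":{"commands":{"type":"array","items":{"type":"number"}},"squeeze":{"type":"number"}},"required":["commands"]}

```bash
mkdir -p pics
cat > h.py <<'E'
from workcell import *
import numpy as np, cv2
from scipy.spatial.transform import Rotation as R
def cam(n):
    o=get_obs(); p=camera_params(n); im=camera(n)
    if n=="wrist":
        T=np.eye(4); T[:3,:3]=R.from_quat(o["ee_rot"]).as_matrix(); T[:3,3]=o["position"]
        W=T@np.array(p["tool_from_camera"])
    else: W=np.linalg.inv(np.array(p["extrinsics"]))
    return im,(np.array(p["mtx"],float),np.array(p["dist"],float),W)
def ray(c,uv):
    K,d,W=c
    q=cv2.undistortPoints(np.array(uv,float).reshape(-1,1,2),K,d).reshape(-1,2)
    D=np.c_[q,np.ones(len(q))]@W[:3,:3].T
    return W[:3,3],D
def onz(c,uv,z):
    o,D=ray(c,uv); return o+D*((z-o[2])/D[:,2])[:,None]
def tri(c1,a,c2,b):
    o1,d1=ray(c1,[a]);o2,d2=ray(c2,[b]);d1=d1[0];d2=d2[0]
    s=np.linalg.lstsq(np.c_[d1,-d2],o2-o1,rcond=None)[0]
    p=o1+s[0]*d1;q=o2+s[1]*d2
    return (p+q)/2,np.linalg.norm(p-q)
def proj(c,P):
    K,d,W=c; E=np.linalg.inv(W)
    return cv2.projectPoints(np.array(P,float).reshape(-1,3),cv2.Rodrigues(E[:3,:3])[0],E[:3,3],K,d)[0].reshape(-1,2)
def save(n,im): cv2.imwrite("pics/"+n+".png",im[:,:,::-1])
E
python3 - <<'E'
from h import *
import pickle
D={}
for n in("scene","side","wrist"):
    D[n]=cam(n); save(n+"0",D[n][0]); print(n,D[n][1][2].round(3).tolist(),D[n][1][0][0,0])
pickle.dump(D,open("d0.pkl","wb"))
o=get_obs();print(o["clock"],o["position"],o["ee_rot"],o["grip_width"])
E
```

```text
scene [[0.124, 0.756, -0.643, 1.201], [0.992, -0.1, 0.074, -0.054], [-0.008, -0.647, -0.762, 0.775], [0.0, 0.0, 0.0, 1.0]] 368.4265525089923
side [[-0.985, -0.11, 0.134, 0.448], [-0.173, 0.68, -0.713, 0.751], [-0.013, -0.725, -0.688, 0.817], [0.0, 0.0, 0.0, 1.0]] 351.84238195767875
wrist [[0.291, -0.915, -0.279, 0.254], [-0.957, -0.279, -0.083, -0.577], [-0.002, 0.291, -0.957, 0.373], [0.0, 0.0, 0.0, 1.0]] 269.7140502651266
0.15 [ 0.18151417 -0.59777442  0.23071626] [ 9.89151926e-01  1.46895139e-01 -1.02173164e-04 -5.23552222e-04] 0.9992011665587831
```

View pics/scene0.png

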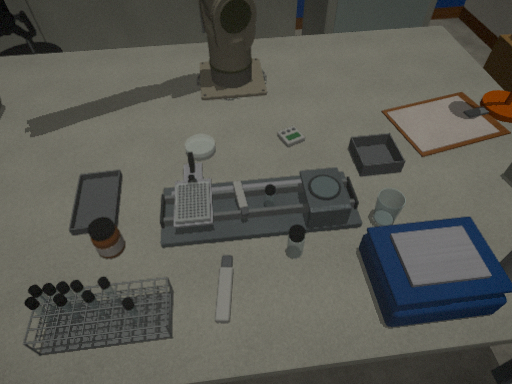

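View pics/side0.png

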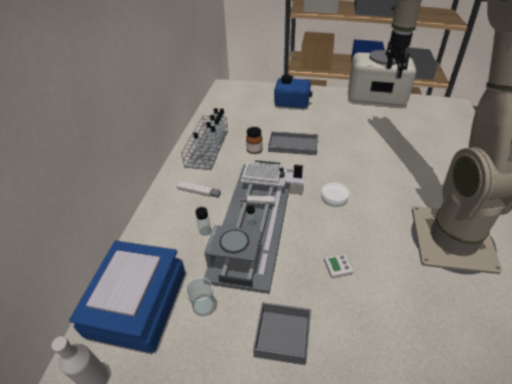

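Scene view candidates. Vial: the one with a black cap between the rails (270,190), and a larger one beyond the bed (297,240). Also black-capped but not vials are the jar (104,235) and the rack tubes (60,290). Pen: the one across the rails (240,198), and a longer one on the bench (224,288). By the description I choose (270,190) and (240,198). The tub is on the right (376,154), the tray on the left (97,200). I'll check this in a close crop.

Run:
```python
from h import *
import pickle
D=pickle.load(open("d0.pkl","rb"))
a=cv2.resize(D["scene"][0][140:250,150:370],None,fx=3.6,fy=3.6,interpolation=cv2.INTER_CUBIC)[:, :792]
b=cv2.resize(D["side"][0][150:290,195:315],None,fx=3.6,fy=1.43,interpolation=cv2.INTER_CUBIC) 
b=cv2.resize(D["side"][0][150:290,195:315],(172,200))
save("crop0",a)
S,s=D["scene"][1],D["side"][1]
for n,p,q in [("vialcap",(270,188),(250.5,209)),("bigvial cap",(297,231),(202.5,213)),("jar lid",(102,227),(254,132)),("beaker",(391,198),(201,285)),
 ("grip top",(191,156),(298,169)),("timer",(291,136),(338,265)),("dish",(200,145),(335,193))]:
    print(n,*[np.round(x,3) for x in tri(S,p,s,q)])
print("tub rim",onz(S,[(354,137),(391,136),(403,161),(363,172)],.045).round(3).tolist())
print("tray rim",onz(S,[(84,174),(122,171),(120,222),(73,231)],.025).round(3).tolist())
print("bed",onz(S,[(163,241),(358,229)],.02).round(3).tolist())
print("pen",onz(S,[(238,182),(244,214)],.058).round(3).tolist(),onz(s,[(248,199),(274,200)],.058).round(3).tolist())
```

```text
vialcap [0.613 0.05  0.082] 0.001
bigvial cap [0.748 0.091 0.083] 0.003
jar lid [ 0.679 -0.347  0.083] 0.002
beaker [0.683 0.329 0.087] 0.011
grip top [ 0.492 -0.139  0.097] 0.003
timer [0.349 0.157 0.01 ] 0.004
dish [ 0.365 -0.124  0.021] 0.003
tub rim [[0.419, 0.332, 0.045], [0.43, 0.441, 0.045], [0.534, 0.436, 0.045], [0.559, 0.314, 0.045]]
tray rim [[0.447, -0.446, 0.025], [0.45, -0.342, 0.025], [0.627, -0.328, 0.025], [0.64, -0.439, 0.025]]
bed [[0.694, -0.221, 0.02], [0.721, 0.255, 0.02]]
pen [[0.563, -0.025, 0.058], [0.668, -0.021, 0.058]] [[0.634, -0.014, 0.058], [0.554, -0.023, 0.058]]
```

View pics/crop0.png

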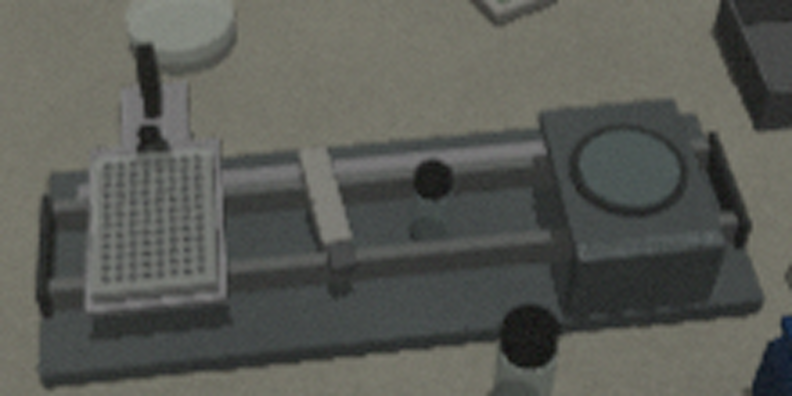

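The crop confirms it: the slim vial with a black cap at (270,190) stands in the channel, and the short pen at (240,198) lies across both rails. The larger twins are off the bed. The triangulated cap height of 82 mm roughly matches 86. Now moving above the viewer.

Emit:
{"api": "step_arm", "payload": {"commands": [60,0.35,0.5,0.03,0,0,-0.06,60,0.7,1,0.03,0,0,-0.112,60,0.7,1,0.03,0,0,-0.112,60,0.7,1,0.03,0,0,-0.112,60,0.7,1,0.03,0,0,-0.112,60,0.7,1,0.03,0,0,-0.112,60,0.7,1,0.03,0,0,-0.112,60,0.7,1,0.03,0,0,-0.112,60,0.7,1,0.03,0,0,-0.112,60,0.7,1,0.03,0,0,-0.112], "squeeze": 40}}

```text
clock: 1.4
position: [0.5407, -0.0846, 0.2471]
ee_rot: [1.0, -0.029, 0.0, 0.0]
ft_force: [1.4, -0.9, -0.2]
grip_width: 0.701
grasp_force: 0.0
```

Emit:
{"api": "step_arm", "payload": {"commands": [60,0.1,0.19,0,0,0,0,60,0.1,0.19,0,0,0,0,60,0.1,0.19,0,0,0,0,60,0.1,0.19,0,0,0,0,60,0.1,0.19,0,0,0,0,60,0.1,0.19,0,0,0,0,60,0.1,0.19,0,0,0,0,60,0.1,0.19,0,0,0,0,60,0.1,0.19,0,0,0,0,60,0.1,0.19,0,0,0,0]}}

```text
clock: 2.65
position: [0.5999, 0.0278, 0.247]
ee_rot: [1.0, -0.028, 0.0, 0.0]
ft_force: [0.5, 0.4, -0.3]
grip_width: 0.702
grasp_force: 0.0
```

Run:
```python
from h import *
import pickle
im,c=cam("wrist"); pickle.dump((im,c),open("w1.pkl","wb"))
save("w1",cv2.resize(im,(800,600),interpolation=cv2.INTER_CUBIC))
o=get_obs();print(o["position"])
print("pred vial cap",proj(c,[[.613,.05,.086]]),"pen",proj(c,[[.612,-.02,.058]]))
```

```text
[0.59989166 0.02783169 0.24691577]
pred vial cap [[237.58519818 165.50948584]] pen [[295.423396   158.56223456]]
```

View pics/w1.png

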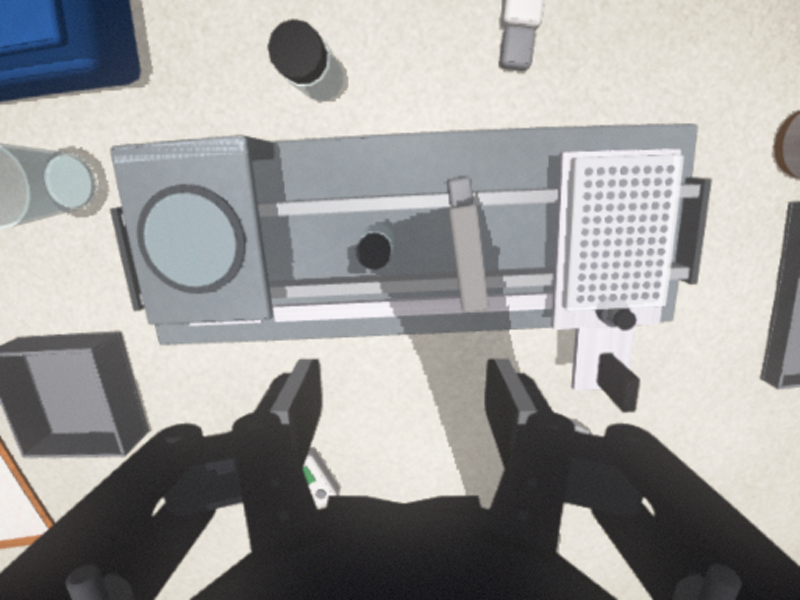

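The wrist view (800x600) shows the vial cap at (374,250), the pen from (460,183) to (474,304), grip fin top at (625,378), the roof at left and the tub at (75,395). Triangulating these with the fixed views.

Run:
```python
from h import *
import pickle
D=pickle.load(open("d0.pkl","rb")); im,c=pickle.load(open("w1.pkl","rb"))
S,s=D["scene"][1],D["side"][1]; k=.64
# vial cap by dark blob near seed in wrist
def blob(im,u,v,r,th):
    g=im[v-r:v+r,u-r:u+r].max(2); m=(g<th).astype(np.uint8)
    n,l,st,ce=cv2.connectedComponentsWithStats(m); i=1+np.argmax(st[1:,4]); return ce[i]+[u-r,v-r],st[i]
wc,st=blob(im,239,160,16,45); sc,st2=blob(D["scene"][0],270,189,9,60); dc,st3=blob(D["side"][0],250,209,9,60)
print(wc,st,sc,st2,dc,st3)
print("vial w-scene",tri(c,wc,S,sc),"w-side",tri(c,wc,s,dc),"z.086",onz(c,[wc],.086))
pts=lambda L:(np.array(L)*k)
pc=onz(c,pts([(460,180),(474,307),(467,244)]),.058);print("pen",pc.round(4).tolist(),"yaw",np.arctan2(*(pc[0]-pc[1])[[1,0]]))
print("pen tri far",tri(c,pts((460,180)),S,(244.5,213.5)),"near",tri(c,pts((474,307)),S,(237.5,182)))
e=onz(c,pts([(275,285),(548,272)]),.044);print("near rail",e.round(4).tolist())
e=onz(c,pts([(273,313),(548,301)]),.028);print("bar",e.round(4).tolist(), np.arctan2(*(e[0]-e[1])[[0,1]]))
e=onz(c,pts([(118,133),(696,125),(160,343),(676,318)]),.02);print("bed",e.round(4).tolist())
print("grip top z.106",onz(c,pts([(600,355),(636,388),(618,375)]),.106).round(4).tolist())
print("tub rim",onz(c,pts([(122,333),(150,432),(128,456),(20,456)]),.045).round(4).tolist())
print("tub floor",onz(c,pts([(95,347),(115,404),(33,404),(22,350)]),.004).round(4).tolist())
```

```text
Traceback (most recent call last):
ValueError: attempt to get argmax of an empty sequence
```

```bash
cat > m.py <<'E'
from h import *
import pickle
D=pickle.load(open("d0.pkl","rb")); im,c=pickle.load(open("w1.pkl","rb"))
S,s=D["scene"][1],D["side"][1]; k=.64
def blob(im,u,v,r):
    g=im[v-r:v+r,u-r:u+r].max(2); m=(g<(g.min()*.6+np.median(g)*.4)).astype(np.uint8)
    n,l,st,ce=cv2.connectedComponentsWithStats(m); i=1+np.argmax(st[1:,4]); return ce[i]+[u-r,v-r],st[i]
wc,st=blob(im,239,160,16); sc,st2=blob(D["scene"][0],270,189,9); dc,st3=blob(D["side"][0],250,209,8)
print(wc,st,sc,st2,dc,st3)
print("vial w-scene",tri(c,wc,S,sc),"w-side",tri(c,wc,s,dc),"z.086",onz(c,[wc],.086))
pts=lambda L:(np.array(L)*k)
pc=onz(c,pts([(460,180),(474,307),(467,244)]),.058);print("pen",pc.round(4).tolist(),"yaw",np.arctan2(*(pc[0]-pc[1])[[1,0]]))
print("pen tri far",tri(c,pts((460,180)),S,(244.5,213.5)),"near",tri(c,pts((474,307)),S,(237.5,182)))
e=onz(c,pts([(275,285),(548,272)]),.044);print("near rail",e.round(4).tolist())
e=onz(c,pts([(273,313),(548,301)]),.028);print("bar",e.round(4).tolist(), np.arctan2(*(e[0]-e[1])[[0,1]]))
e=onz(c,pts([(118,133),(696,125),(160,343),(676,318)]),.02);print("bed",e.round(4).tolist())
print("grip top z.106",onz(c,pts([(600,355),(636,388),(618,375)]),.106).round(4).tolist())
print("tub rim",onz(c,pts([(122,333),(150,432),(128,456),(20,456)]),.045).round(4).tolist())
print("tub floor",onz(c,pts([(95,347),(115,404),(33,404),(22,350)]),.004).round(4).tolist())
E
python3 m.py
```

```text
[238.88140162 160.53908356] [  6   6  21  22 371] [269.8372093  189.70930233] [ 4  5 11 10 86] [249.92727273 208.89090909] [ 4  4  8  9 55]
vial w-scene (array([0.61754687, 0.04919975, 0.07964801]), np.float64(0.0012048679903088858)) w-side (array([0.61627067, 0.0481454 , 0.07961577]), np.float64(0.002571341266059678)) z.086 [[0.61867182 0.04807408 0.086     ]]
pen [[0.6644, -0.0198, 0.058], [0.5617, -0.0295, 0.058], [0.6148, -0.0243, 0.058]] yaw 0.09353850531622115
pen tri far (array([ 0.66449627, -0.01956491,  0.05588719]), np.float64(0.001070202843391246)) near (array([ 0.56279034, -0.0278413 ,  0.0594001 ]), np.float64(0.0029247517796970835))
near rail [[0.5864, 0.1378, 0.044], [0.5846, -0.095, 0.044]]
bar [[0.556, 0.1489, 0.028], [0.5533, -0.1016, 0.028]] 0.010844921932722464
bed [[0.7217, 0.2637, 0.02], [0.7004, -0.2275, 0.02], [0.5288, 0.268, 0.02], [0.5262, -0.2303, 0.02]]
grip top z.106 [[0.5349, -0.1161, 0.106], [0.5048, -0.1474, 0.106], [0.5171, -0.1317, 0.106]]
tub rim [[0.5501, 0.2853, 0.045], [0.4455, 0.2849, 0.045], [0.4177, 0.3161, 0.045], [0.4182, 0.4406, 0.045]]
tub floor [[0.5213, 0.3505, 0.004], [0.4542, 0.3471, 0.004], [0.4566, 0.4465, 0.004], [0.5214, 0.4366, 0.004]]
```

Emit:
{"api": "step_arm", "payload": {"commands": [55,0.0275,0.034,0,0,0,0,55,0.0275,0.034,-0.08,0,0,0,55,0.0275,0.034,-0.17,0,0,0,55,0.0275,0.034,-0.25,0,0,0,55,0.0275,0.034,-0.337,0,0,0,55,0.0275,0.034,-0.337,0,0,0,55,0.0275,0.034,-0.337,0,0,0,10,0.0275,0.034,-0.337,0,0,0,10,0.0275,0.034,-0.337,0,0,0,10,0.0275,0.034,-0.337,0,0,0], "squeeze": 30}}

```text
clock: 3.95
position: [0.6178, 0.0484, 0.047]
ee_rot: [1.0, -0.029, 0.002, -0.0]
ft_force: [-1.5, 0.1, 7.4]
grip_width: 0.316
grasp_force: 29.1
```

Emit:
{"api": "step_arm", "payload": {"commands": [10,0,0,0.1,0,0,0,10,0,0,0.2,0,0,0,10,0,0,0.28,0,0,0,10,-0.227,0.553,0.28,0,0,0,10,-0.227,0.553,0.28,0,0,0,10,-0.227,0.553,0.28,0,0,0,10,-0.227,0.553,0.28,0,0,0,10,-0.227,0.553,0.28,0,0,0,10,-0.227,0.553,0.28,0,0,0,10,-0.227,0.553,0.28,0,0,0]}}

```text
clock: 5.2
position: [0.4771, 0.3844, 0.2139]
ee_rot: [1.0, -0.025, -0.0, -0.001]
ft_force: [0.7, -0.8, -0.7]
grip_width: 0.317
grasp_force: 30.0
```

Run:
```python
from h import *
import pickle
im,c=cam("wrist"); pickle.dump((im,c),open("w2.pkl","wb"))
save("w2",cv2.resize(im,(800,600),interpolation=cv2.INTER_CUBIC))
o=get_obs();print(o["position"],o["grip_width"],o["grasp_force"])
```

```text
[0.47899439 0.3817874  0.21359784] 0.31658396877852585 30.027637481689453
```

View pics/w2.png

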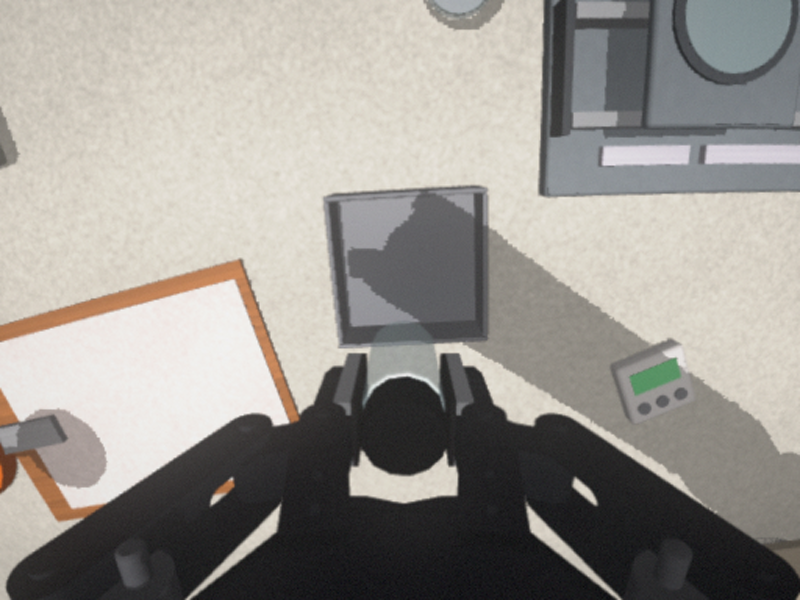

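The tub is fully visible, with rim corners at (325,196), (486,187), (488,338) and (340,346). The vial is held upright. The detent notch shows as a gap in the bar at (698,155).

Run:
```python
from h import *
import pickle
im,c=pickle.load(open("w2.pkl","rb"));k=.64
p=onz(c,k*np.array([(325,196),(486,187),(488,338),(340,346)]),.045);print(p.round(4).tolist(),p.mean(0))
D=pickle.load(open("d0.pkl","rb"))
for a,b in [((325,196),(363,172)),]: pass
print("tri",tri(c,k*np.array((325,196)),D["scene"][1],(403,161)))
print("notch",onz(c,k*np.array([(690,156),(705,155)]),.028).round(4).tolist())
print("bar end",onz(c,k*np.array([(601,156)]),.028), "bed corner",onz(c,k*np.array([(543,195)]),.02))
print("bed end edge dir",onz(c,k*np.array([(543,195),(546,10)]),.02).round(4).tolist())
```

```text
[[0.5362, 0.438, 0.045], [0.5368, 0.3216, 0.045], [0.4194, 0.3193, 0.045], [0.4183, 0.438, 0.045]] [0.47768217 0.379213   0.045     ]
tri (array([0.53555609, 0.43641461, 0.04655009]), np.float64(0.002983236560569069))
notch [[0.5537, 0.1607, 0.028], [0.5543, 0.1485, 0.028]]
bar end [[0.55546123 0.2311065  0.028     ]] bed corner [[0.52756521 0.27191639 0.02      ]]
bed end edge dir [[0.5276, 0.2719, 0.02], [0.6584, 0.2732, 0.02]]
```

Emit:
{"api": "step_arm", "payload": {"commands": [10,-0.002,-0.004,-0.08,0,0,0,10,-0.002,-0.004,-0.16,0,0,0,10,-0.002,-0.004,-0.24,0,0,0,10,-0.002,-0.004,-0.28,0,0,0,10,-0.002,-0.004,-0.295,0,0,0,10,-0.002,-0.004,-0.302,0,0,0,10,-0.002,-0.004,-0.302,0,0,0,45,-0.002,-0.004,-0.302,0,0,0,45,-0.002,-0.004,-0.302,0,0,0,45,-0.002,-0.004,-0.302,0,0,0]}}

```text
clock: 6.5
position: [0.4792, 0.3777, 0.0319]
ee_rot: [1.0, -0.029, 0.0, -0.0]
ft_force: [-0.1, 0.1, 0.1]
grip_width: 0.528
grasp_force: 0.0
```

Emit:
{"api": "step_arm", "payload": {"commands": [45,0,0,0.1,0,0,0,45,0,0,0.2,0,0,0,45,0,0,0.28,0,0,0,60,0.225,-0.67,0.28,0,0,0.048,60,0.225,-0.67,0.28,0,0,0.048,60,0.225,-0.67,0.28,0,0,0.048,60,0.225,-0.67,0.28,0,0,0.048,60,0.225,-0.67,0.28,0,0,0.048,60,0.225,-0.67,0.28,0,0,0.048,60,0.225,-0.67,0.28,0,0,0.048]}}

```text
clock: 7.75
position: [0.6144, -0.0275, 0.1997]
ee_rot: [0.999, 0.046, 0.0, 0.0]
ft_force: [-0.7, 0.3, 0.4]
grip_width: 0.703
grasp_force: 0.0
```

Run:
```python
from h import *
import pickle
S=cam("scene"); im,c=cam("wrist"); pickle.dump((im,c,S),open("w3.pkl","wb"))
a=cv2.resize(im,(700,525)); b=cv2.resize(S[0][120:190,330:430],(100,70))
a[:210,:300]=cv2.resize(S[0][120:190,330:430],(300,210)); save("w3",a)
o=get_obs();print(o["position"],o["ee_rot"],o["grip_width"])
```

```text
[ 0.61480459 -0.0319927   0.1990507 ] [ 9.99101010e-01  4.23666965e-02 -1.73997864e-04  1.48456553e-03] 0.6996434142282166
```

View pics/w3.png

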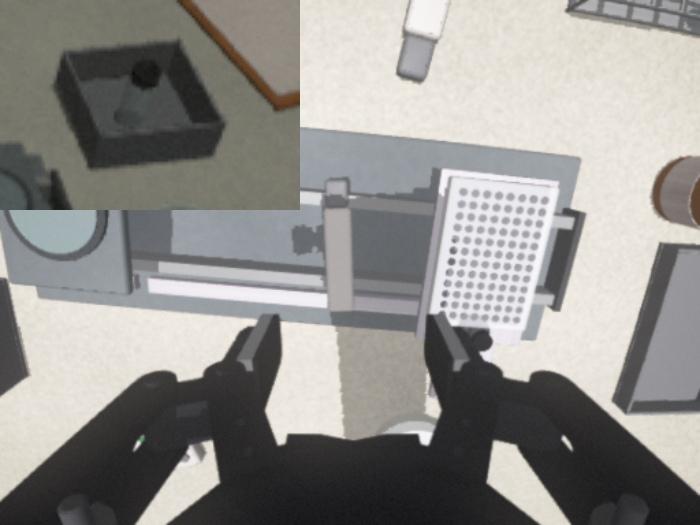

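The inset shows the vial upright in the tub. In the wrist view the pen runs from (337,179) to (341,310), in line with the fingers and between them.

Run:
```python
from h import *
import pickle
im,c,S=pickle.load(open("w3.pkl","rb"));k=512/700
p=onz(c,k*np.array([(337.5,179),(340.5,310)]),.058);print(p,p.mean(0),np.arctan2(*(p[0]-p[1])[[1,0]]))
e=onz(c,k*np.array([(329,310),(352,310)]),.058);print("width",np.linalg.norm(e[0]-e[1]))
D=pickle.load(open("d0.pkl","rb"))
print("tray rim wrist",onz(c,k*np.array([(663,243),(615,411),(700,412)]),.025).round(3).tolist())
print("stage edge y",onz(c,k*np.array([(435,180),(420,335)]),.052).round(4).tolist())
print("tri",tri(c,k*np.array((337.5,179)),D["scene"][1],(244.5,213.5)))
```

```text
[[ 0.66688174 -0.02076382  0.058     ]
 [ 0.55931941 -0.03114592  0.058     ]] [ 0.61310057 -0.02595487  0.058     ] 0.09622365892120137
width 0.01933493014044715
tray rim wrist [[0.635, -0.326, 0.025], [0.446, -0.337, 0.025], [0.447, -0.446, 0.025]]
stage edge y [[0.6722, -0.096, 0.052], [0.5382, -0.1028, 0.052]]
tri (array([ 0.66698563, -0.01999902,  0.0589957 ]), np.float64(0.001588265228566868))
```

Emit:
{"api": "step_arm", "payload": {"commands": [50,0,0,-0.02,0,0,0,50,0,0,-0.1,0,0,0,50,0,0,-0.18,0,0,0,50,0,0,-0.25,0,0,0,50,0,0,-0.278,0,0,0,50,0,0,-0.278,0,0,0,5,0,0,-0.278,0,0,0,5,0,0,-0.278,0,0,0,5,0,0,-0.278,0,0,0,5,0,0,-0.278,0,0,0], "squeeze": 30}}

```text
clock: 9.1
position: [0.6153, -0.0243, 0.0347]
ee_rot: [0.999, 0.047, 0.002, 0.0]
ft_force: [-0.8, 1.2, 6.8]
grip_width: 0.251
grasp_force: 33.1
```

Emit:
{"api": "step_arm", "payload": {"commands": [5,0,0,0.1,0,0,0,5,0,0,0.2,0,0,0,5,0,0,0.28,0,0,0,5,-0.123,-0.603,0.28,0,0,-0.01,5,-0.123,-0.603,0.28,0,0,-0.01,5,-0.123,-0.603,0.28,0,0,-0.01,5,-0.123,-0.603,0.28,0,0,-0.01,5,-0.123,-0.603,0.28,0,0,-0.01,5,-0.123,-0.603,0.28,0,0,-0.01,5,-0.123,-0.603,0.28,0,0,-0.01]}}

```text
clock: 10.35
position: [0.537, -0.3924, 0.2008]
ee_rot: [1.0, 0.027, -0.001, 0.001]
ft_force: [0.2, 0.2, -0.8]
grip_width: 0.249
grasp_force: 32.2
```

Run:
```python
from h import *
import pickle
im,c=cam("wrist"); pickle.dump((im,c),open("w4.pkl","wb"))
save("w4",cv2.resize(im,(700,525)))
o=get_obs();print(o["position"],o["ee_rot"],o["grip_width"],o["grasp_force"])
```

```text
[ 0.53884399 -0.3888412   0.20087795] [ 9.99579651e-01  2.89890542e-02 -7.16616157e-05  3.88814363e-04] 0.2506764782852863 32.183935046195984
```

View pics/w4.png

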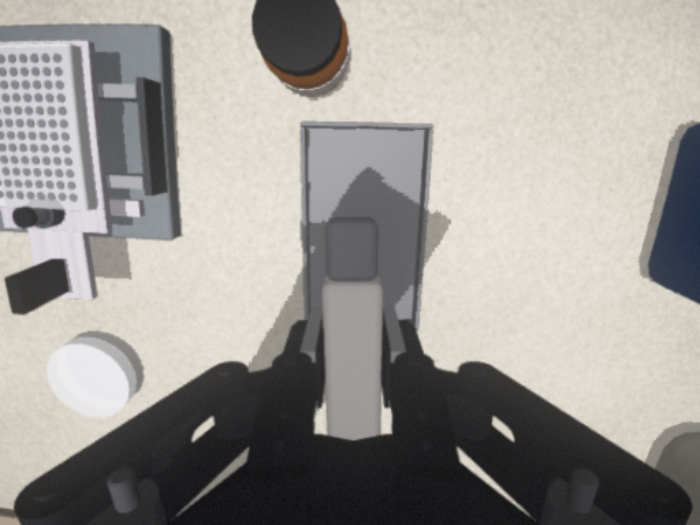

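The tray's far rim corners are at (302,123) and (431,125). The held pen lies along the tray, and the grip fin top is around (40,285).

Run:
```python
from h import *
import pickle
im,c=pickle.load(open("w4.pkl","rb"));k=512/700
w1,c1=pickle.load(open("w1.pkl","rb"))
p=onz(c,k*np.array([(302,123),(431,125)]),.025);print("tray far rim",p.round(4).tolist(),np.linalg.norm(p[0]-p[1]))
print("grip top far/near end",onz(c,k*np.array([(66,266),(7,284)]),.106).round(4).tolist())
print("grip top corner tri w1/w4 far-right corner w1(600,355)->?",onz(c1,.64*np.array([(600,355),(612,355),(638,388),(626,400)]),.106).round(4).tolist())
print("stage -y edge",onz(c,k*np.array([(107,233),(96,298),(90,240)]),.056).round(4).tolist())
```

```text
tray far rim [[0.6294, -0.347, 0.025], [0.6338, -0.4527, 0.025]] 0.10577588757295621
grip top far/near end [[0.5242, -0.1917, 0.106], [0.5075, -0.1413, 0.106]]
grip top corner tri w1/w4 far-right corner w1(600,355)->? [[0.5349, -0.1161, 0.106], [0.5342, -0.1254, 0.106], [0.5047, -0.149, 0.106], [0.4948, -0.1405, 0.106]]
stage -y edge [[0.5364, -0.1916, 0.056], [0.4776, -0.1729, 0.056], [0.5298, -0.1758, 0.056]]
```

Run:
```python
from h import *
import pickle
im,c=pickle.load(open("w4.pkl","rb")); w1,c1=pickle.load(open("w1.pkl","rb"))
a=cv2.resize(im[160:240,0:80],(400,400),interpolation=cv2.INTER_CUBIC)
b=cv2.resize(w1[195:275,350:430],(400,400),interpolation=cv2.INTER_CUBIC)
save("grip",np.hstack([a,b]))
```

```text
(no output)
```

View pics/grip.png

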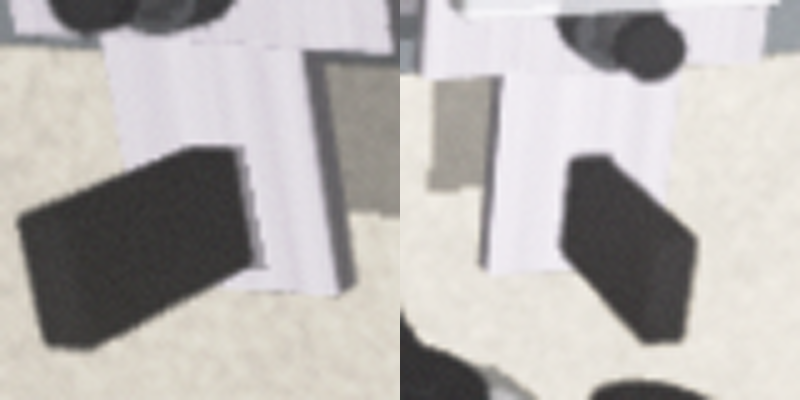

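Emit:
{"api": "step_arm", "payload": {"commands": [5,0,0,-0.1,0,0,0,5,0,0,-0.2,0,0,0,5,0,0,-0.27,0,0,0,5,0,0,-0.3,0,0,0,5,0,0,-0.318,0,0,0,5,0,0,-0.32,0,0,0,5,0,0,-0.32,0,0,0,27,0,0,-0.32,0,0,0,45,0,0,-0.32,0,0,0,45,0,0,-0.32,0,0,0]}}

```text
clock: 11.65
position: [0.5404, -0.3877, 0.0093]
ee_rot: [1.0, 0.031, 0.001, 0.001]
ft_force: [1.7, -4.7, -0.5]
grip_width: 0.53
grasp_force: 2.5
```

Emit:
{"api": "step_arm", "payload": {"commands": [40,0,-0.006,0,0,0,0,40,0,-0.006,0.02,0,0,0,40,0,-0.006,0.1,0,0,0,40,0,-0.006,0.2,0,0,0,40,0,-0.006,0.3,0,0,0,60,0,0,0.36,0,0,-0.03,60,-0.04,0.4,0.36,0,0,-0.03,60,-0.04,0.4,0.36,0,0,-0.03,60,-0.04,0.4,0.36,0,0,-0.03,60,-0.04,0.4,0.36,0,0,-0.03]}}

```text
clock: 12.9
position: [0.5158, -0.1433, 0.2258]
ee_rot: [1.0, -0.015, 0.001, 0.0]
ft_force: [0.9, -0.6, 0.3]
grip_width: 0.706
grasp_force: 0.0
```

Run:
```python
from h import *
import pickle
im,c=pickle.load(open("w4.pkl","rb")); w1,c1=pickle.load(open("w1.pkl","rb"))
P,e=tri(c1,(404,253),c,(11.4,216.4));print("grip top",P,e,onz(c1,[(404,253)],.106))
S=cam("scene"); W=cam("wrist"); pickle.dump((S,W),open("w5.pkl","wb"))
a=cv2.resize(W[0],(700,525)); a[325:,:270]=cv2.resize(S[0][155:240,60:150],(270,200)); save("w5",a)
o=get_obs();print(o["position"],o["ee_rot"],o["ft_force"])
```

```text
grip top [ 0.49791056 -0.14499579  0.10481631] 9.971372121268528e-07 [[ 0.49864738 -0.14429723  0.106     ]]
[ 0.51645367 -0.1390333   0.22624393] [ 9.99935062e-01 -1.13534285e-02  7.46017978e-04 -6.43635608e-04] [ 0.56978527 -1.25539566 -0.2030588 ]
```

View pics/w5.png

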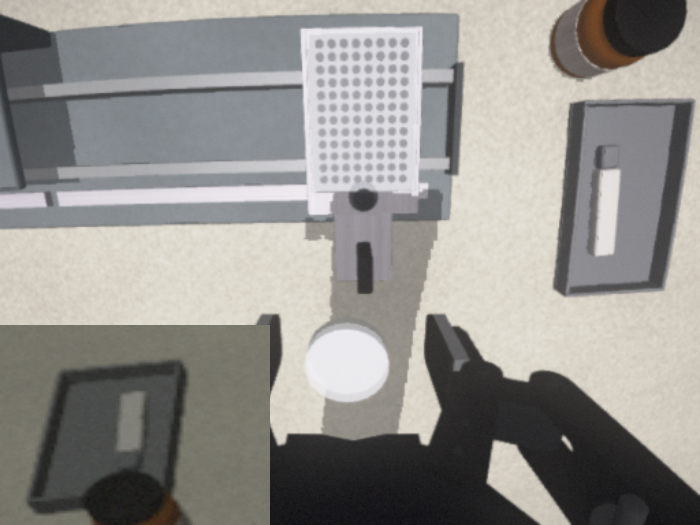

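The pen lies flat in the tray at (606,200). The grip fin is straight ahead with its top around (365,275), and the notch in the bar is at (51,199).

Run:
```python
from h import *
import pickle
S,(im,c)=pickle.load(open("w5.pkl","rb"));k=512/700
print("proj grip",proj(c,[[.498,-.145,.106],[.483,-.145,.106],[.513,-.145,.106],[.498,-.145,.056]])/k)
print("onz",onz(c,k*np.array([(365,270),(365,290),(365,250)]),.106).round(4).tolist())
print("notch",onz(c,k*np.array([(51,199)]),.028),"pin",onz(c,k*np.array([(363,200)]),.058))
e=onz(c,k*np.array([(60,206),(300,199)]),.028);print("bar near edge",e.round(4).tolist())
t=onz(c,k*np.array([(571,102),(692,101),(664,288),(557,295)]),.025);print("tray",t.round(3).tolist(),t.mean(0))
p=onz(c,k*np.array([(607,147),(604,254)]),.018);print("pen",p.round(3).tolist(),p.mean(0))
```

```text
proj grip [[365.50066825 276.06633363]
 [365.7363529  294.50362405]
 [365.25307919 257.02777499]
 [363.78003335 257.21441599]]
onz [[0.5028, -0.1447, 0.106], [0.4867, -0.1445, 0.106], [0.5184, -0.1449, 0.106]]
notch [[0.5550131  0.15545019 0.028     ]] pin [[ 0.54881075 -0.14500369  0.058     ]]
bar near edge [[0.5479, 0.1475, 0.028], [0.547, -0.0875, 0.028]]
tray [[0.629, -0.332, 0.025], [0.632, -0.451, 0.025], [0.448, -0.46, 0.025], [0.444, -0.343, 0.025]] [ 0.53849134 -0.39665237  0.025     ]
pen [[0.59, -0.377, 0.018], [0.485, -0.391, 0.018]] [ 0.53745769 -0.38377094  0.018     ]
```

Emit:
{"api": "step_arm", "payload": {"commands": [60,-0.027,0,0,0,0,0.007,60,-0.027,0,-0.08,0,0,0.007,60,-0.027,0,-0.16,0,0,0.007,60,-0.027,0,-0.24,0,0,0.007,60,-0.027,0,-0.268,0,0,0.007,60,-0.027,0,-0.268,0,0,0.007,3,-0.027,0,-0.268,0,0,0.007,3,-0.027,0,-0.268,0,0,0.007,3,-0.027,0,-0.268,0,0,0.007,3,-0.027,0,-0.268,0,0,0.007], "squeeze": 60}}

```text
clock: 14.25
position: [0.5008, -0.1462, 0.0653]
ee_rot: [1.0, -0.005, 0.001, 0.0]
ft_force: [-1.5, 0.1, 6.4]
grip_width: 0.132
grasp_force: 58.3
```

Emit:
{"api": "step_arm", "payload": {"commands": [3,0,0.05,0,0,0,0,3,0,0.1,0,0,0,0,3,0,0.15,0,0,0,0,3,0,0.2,0,0,0,0,3,0.001,0.25,0,0,0,0,3,0.001,0.3,0,0,0,0,3,0.001,0.35,0,0,0,0,3,0.002,0.4,0,0,0,0,3,0.002,0.44,0,0,0,0,3,0.002,0.455,0,0,0,0]}}

```text
clock: 15.5
position: [0.5028, 0.1278, 0.0653]
ee_rot: [1.0, -0.004, 0.002, -0.0]
ft_force: [4.2, -4.0, 4.4]
grip_width: 0.132
grasp_force: 60.5
```

Emit:
{"api": "step_arm", "payload": {"commands": [3,0.001,0.003,0,0,0,0,3,0.002,0.006,0,0,0,0,3,0.002,0.009,0,0,0,0,3,0.002,0.012,0,0,0,0,3,0.002,0.016,0,0,0,0,3,0.002,0.02,0,0,0,0,3,0.002,0.024,0,0,0,0,3,0.002,0.028,0,0,0,0,3,0.002,0.03,0,0,0,0,3,0.002,0.03,0,0,0,0]}}

```text
clock: 16.75
position: [0.5029, 0.1447, 0.0652]
ee_rot: [1.0, -0.005, 0.001, 0.0]
ft_force: [-2.9, -1.1, 12.1]
grip_width: 0.133
grasp_force: 61.5
```

Emit:
{"api": "step_arm", "payload": {"commands": [3,0,0.001,0,0,0,0,3,0,0.002,0,0,0,0,3,0,0.003,0,0,0,0,3,0,0.004,0,0,0,0,3,0,0.005,0,0,0,0,3,0,0.006,0,0,0,0,3,0,0.007,0,0,0,0,3,0,0.008,0,0,0,0,3,0,0.008,0,0,0,0,3,0,0.008,0,0,0,0]}}

```text
clock: 18.0
position: [0.503, 0.1498, 0.0652]
ee_rot: [1.0, -0.005, 0.001, -0.0]
ft_force: [-1.8, 0.1, 10.9]
grip_width: 0.131
grasp_force: 61.4
```

Emit:
{"api": "step_arm", "payload": {"commands": [3,0,0.001,0,0,0,0,3,0,0.002,0,0,0,0,3,0,0.003,0,0,0,0,3,0,0.004,0,0,0,0,3,0,0.004,0,0,0,0,3,0,0.004,0,0,0,0,3,0,0.004,0,0,0,0,3,0,0.004,0,0,0,0,3,0,0.004,0,0,0,0,3,0,0.004,0,0,0,0]}}

```text
clock: 19.25
position: [0.503, 0.1532, 0.0653]
ee_rot: [1.0, -0.005, 0.001, -0.001]
ft_force: [-0.4, 4.6, 8.2]
grip_width: 0.13
grasp_force: 61.0
```

Emit:
{"api": "step_arm", "payload": {"commands": [3,0,0.001,0,0,0,0,3,0,0.002,0,0,0,0,3,0,0.003,0,0,0,0,3,0,0.004,0,0,0,0,3,0,0.004,0,0,0,0,3,0,0.004,0,0,0,0,3,0,0.004,0,0,0,0,3,0,0.004,0,0,0,0,3,0,0.004,0,0,0,0,3,0,0.004,0,0,0,0]}}

```text
clock: 20.5
position: [0.503, 0.1557, 0.0653]
ee_rot: [1.0, -0.005, 0.001, -0.001]
ft_force: [-0.9, 4.2, 7.8]
grip_width: 0.132
grasp_force: 61.0
```

The +4.5 N pull along +y shows the stage being drawn in. I'll continue by small steps until the force turns.

Emit:
{"api": "step_arm", "payload": {"commands": [3,0,0.001,0,0,0,0,3,0,0.002,0,0,0,0,3,0,0.003,0,0,0,0,3,0,0.003,0,0,0,0,3,0,0.003,0,0,0,0,3,0,0.003,0,0,0,0,3,0,0.003,0,0,0,0,3,0,0.003,0,0,0,0,3,0,0.003,0,0,0,0,3,0,0.003,0,0,0,0]}}

```text
clock: 21.75
position: [0.503, 0.156, 0.0652]
ee_rot: [1.0, -0.005, 0.001, 0.0]
ft_force: [-3.5, -1.6, 11.9]
grip_width: 0.137
grasp_force: 61.5
```

Run:
```python
from h import *
a=cam("wrist"); o=get_obs();print(o["position"],o["ft_force"],o["grasp_force"])
save("w6",cv2.resize(a[0][100:300,160:360],(600,600),interpolation=cv2.INTER_CUBIC))
```

```text
[0.50300376 0.15592269 0.06521719] [-1.48391379 -0.80134241 11.19409804] 61.48807168006897
```

View pics/w6.png

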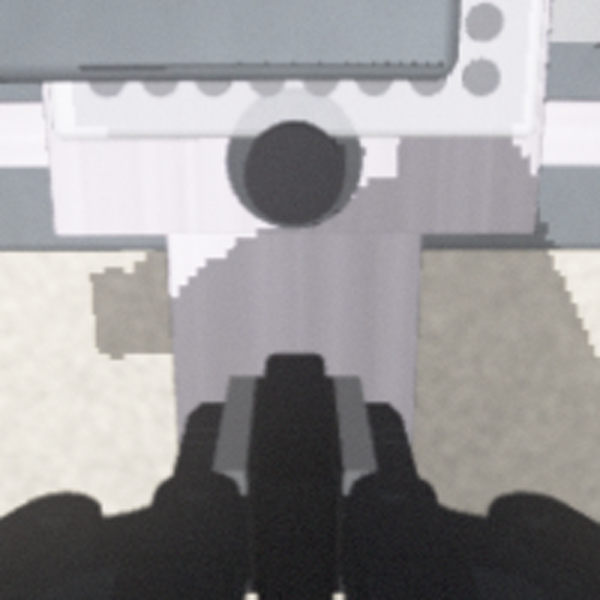

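The fin is pinched centrally between the pads at (300,430). The force turned from +4 to −1.6 N within 0.3 mm while I commanded 1.8 mm. A small push of 1.2 mm, then back, should confirm the ball is seated.

Emit:
{"api": "step_arm", "payload": {"commands": [3,0,0.001,0,0,0,0,3,0,0.002,0,0,0,0,3,0,0.002,0,0,0,0,3,0,0.002,0,0,0,0,3,0,0.002,0,0,0,0,3,0,0.002,0,0,0,0,3,0,0.002,0,0,0,0,3,0,0.002,0,0,0,0,3,0,0.002,0,0,0,0,3,0,0.002,0,0,0,0]}}

```text
clock: 23.05
position: [0.503, 0.1562, 0.0652]
ee_rot: [1.0, -0.006, 0.001, 0.001]
ft_force: [-3.6, -5.4, 13.8]
grip_width: 0.135
grasp_force: 61.8
```

Emit:
{"api": "step_arm", "payload": {"commands": [3,0,-0.001,0,0,0,0,3,0,-0.002,0,0,0,0,3,0,-0.003,0,0,0,0,3,0,-0.003,0,0,0,0,3,0,-0.003,0,0,0,0,3,0,-0.003,0,0,0,0,3,0,-0.003,0,0,0,0,3,0,-0.003,0,0,0,0,3,0,-0.003,0,0,0,0,3,0,-0.003,0,0,0,0]}}

```text
clock: 24.3
position: [0.503, 0.1559, 0.0652]
ee_rot: [1.0, -0.005, 0.001, -0.0]
ft_force: [-1.6, 0.4, 9.6]
grip_width: 0.133
grasp_force: 61.3
```

The stage resists in both directions: −5.4 N for 0.3 mm of motion, returning to about 0. It sits where the notch was measured (y ≈ 0.155), so it is seated.

```bash
python3 -c "
from workcell import *
print(hand_in())"
```

```text
the job is handed in; nothing more can be done
None
```

The job is handed in, no verdict returned: the vial is upright in the tub, the pen is flat in the tray, and the stage is held at the detent notch with a grip of about 60 N; by the forces I felt, it is seated.

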